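# Set and clamp the slotted fence of a slide viewing jig

## Task

Get the slide viewing jig ready: first swing the blue dust cover aside so that the round light port is completely uncovered, then slide the slotted steel fence bracket until its black pointer is centred on the red line (not the blue one). With the fence on the line, turn the lever with the orange handle clockwise as far as it goes to clamp it, and leave the other things on the worktop where they are.

Things in the scene. Friction and masses are not known exactly. Their poses are not given: they have to be found in the camera images.
- jig: Grey base plate of the jig, screwed to the worktop: 150 (x) x 270 (y) x 12 mm. Origin: centre of its underside. Its x axis points away from the robot and y to the left at zero yaw; it stands turned by up to 0.35 rad either way. The fence is on the +y half, the light port on the -y half, the white strip with the lines along the -x edge. All 'jig' directions below are axes of this body.
- port (a point): Centre of the round white light window, 28 mm across in a 40 mm dark bezel, flush on top of the plate (z 15 mm).
- cover_pin (a point): On the vertical pivot pin of the dust cover, at z 24 mm (top of its brass head).
- cover_post (a point): Point half-way up the brass post on the free end of the blue dust cover. The post is upright, 10 mm in diameter, from z 20 to 48 mm, 60 mm from the pin; push it sideways (about 1 N). The cover is a 3 mm plate (z 18 to 21 mm) with a disc of 42 mm centred 45 mm from the pin.
- dust_cover (a joint): Cover angle, rad: 0 closed over the port (post lies to jig -x of the pin), up to 1.75 open; grows anticlockwise from above, so the post first moves to jig -y. Stays where it is left. The port is just clear at about 0.85.
- fence_lip (a point): Middle of the outer face of the fence's rear lip (the face looks to jig +y), at z 32 mm. The lip is 70 mm long in x (35 mm each side of this point), 5 mm thick, its top at z 42 mm. Pushing this face to jig -y slides the fence. Beneath and in front of it lies the 4 mm slotted flange, 100 x 100 mm; at its other end, 100 mm to -y, stands the fence face, 100 mm long and 46 mm high (top, from worktop).
- fence (a joint): Fence position, m: 0 to 0.060 along jig -y. Moves only when pushed with about 3 N or more, stays where it is left. Starts near 0.
- fence_pointer (a point): Tip of the thin black pointer (3 mm wide) that sticks out from the jig -x edge of the fence over the white strip.
- red_mark: The red line on the white strip, 18 (x) x 5 (y) mm, origin at its middle, same axes as the jig. The pointer is on it when both have the same position along jig y. It lies 12 to 56 mm to jig -y of the pointer's start.
- blue_mark: A blue line like the red one, not to be used; either may come first.
- clamp_axis (a point): On the upright axis of the clamp lever, at z 48 mm; this axis is fixed to the plate (its stud passes through a slot of the fence), so the lever does not travel with the fence. Seen from the cover pin it lies 12 mm to jig -x and 125 mm to jig +y.
- lever_handle (a point): Point half-way up the upright orange handle at the lever's end: 16 mm in diameter, z 36 to 70 mm, 60 mm from the lever axis. The black arm, 10 mm thick, lies at z 37 to 51 mm.
- clamp_lever (a joint): Lever angle, rad: 0 to 0.35 loose (at 0 it points 60 degrees from jig +x towards +y), grows clockwise from above to the stop at 1.5, which is tight. About 2 N at the handle turns it; it stays where it is left. It does not lock the fence in the simulation: keep clear of the fence afterwards.
- petri_dish: Bystander, leave alone: open petri dish, 59 mm across, 13 high; origin at the centre of its underside.
- slide_box: Bystander, leave alone: small cardboard box, 32x84x29 mm; origin at the centre of its underside.
- forceps: Bystander, leave alone: steel forceps lying flat, 136 mm long; origin at the centre of its underside.
- timer: Bystander, leave alone: white timer, 62x62x18 mm; origin at the centre of its underside.
- beaker_100: Bystander, leave alone: glass beaker, 53 mm across, 70 high; origin at the centre of its underside.
- weigh_cup: Bystander, leave alone: steel cup, 58 mm across, 52 high; origin at the centre of its underside.
- screwdriver: Bystander, leave alone: small screwdriver with red handle, lying, 145 mm long; origin at the centre of its underside.

How it is judged:
On the way, in this order (a step that is already met when the one before it is completed fails the run):
1. the dust cover is swung clear of the light port, the clamp still loose (value of joint dust_cover above 0.85 rad and value of joint clamp_lever below 0.7 rad), for 0.2 s.
2. the fence pointer rests on the red line, the clamp still loose (y of fence_pointer in the frame of red_mark between -0.0035 and 0.0035 m and velocity of joint fence between -0.01 and 0.01 m/s and value of joint clamp_lever below 0.7 rad), for 0.3 s.
3. the clamp lever is turned to its stop with the fence on the red line (y of fence_pointer in the frame of red_mark between -0.0035 and 0.0035 m and value of joint clamp_lever above 1.4 rad), for 0.2 s.
At the end, for the whole second after the job is handed in: The cover is turned 0.85 rad or more so that it leaves the port clear, the fence pointer is within 3.5 mm of the red line's middle along the slide, the lever is within 0.1 rad of its tight stop, and all are at rest (all of step 3 and value of joint dust_cover above 0.85 rad and velocity of joint fence between -0.005 and 0.005 m/s and velocity of joint clamp_lever between -0.05 and 0.05 rad/s and velocity of joint dust_cover between -0.05 and 0.05 rad/s); the robot touches nothing.
It fails at once if one of the loose things on the worktop is pushed more than 2 cm (distance of any of petri_dish, slide_box, forceps, timer, beaker_100, weigh_cup, screwdriver from where it was at the start of the episode above 0.02 m).
It also fails if it takes over 54 s, if anything falls off the work surface, if the arm or the gripper's body presses on something with over 40 N, if the wrist force passes 120 N, or if a joint passes its speed limit or range.

## Robot

A 6-joint arm with a two-finger parallel gripper is mounted at the origin on a cart in front of the work surface, level with it; the furniture and walls round the work are solid. World frame = base frame: x ahead of the robot, y to its left, z up, the work surface at z = 0. Lengths are in m, angles in rad, forces in N, time in s.
With the tool pointing down it reaches from about 0.325 to 0.85 m from the base axis. Payload 15.5 kg.
Tool frame: the origin (TCP) lies at the very end of the fingers, on their centre line; the grasp point (between the pads) lies 19 mm behind it; z points along the fingers, y is the direction in which the jaws open and shut (so a half turn about z gives the same grasp; the last joint's range is limited). The gripper opens to 91 mm and grips with 3 to 60 N. Pads are 32 mm wide; open, the fingers measure 118 mm over their backs; the gripper's body (76 mm by 178 mm) begins 60 mm behind the grasp point.
Start: joints at [1.22, 0.494, 1.345, -0, 1.302, -0.096], TCP at [0.158, 0.605, 0.214] pointing down, gripper open.
Joint ranges: [-2.91, 2.91], [-0.82, 2.16], [0.22, 2.67], [-1.22, 4.37], [0.12, 2.79], [-3.08, 3.08]. Speed limits (rad/s): [1.89, 1.89, 2.57, 3.01, 3.01, 3.01].

## Interface

Orientations are given as a unit quaternion [x, y, z, w].
In Python, from bench import r, kin, imaging, telemetry gives the robot as it stands. Calls block until the motion is done:
- r.move_ptp(position, orientation): joint-space move of the TCP to a pose.
- r.move_straight(position, velocity=0.15, orientation=None, guard=None): straight line of the TCP; orientation=None keeps the orientation; velocity is the mean speed in m/s. With guard (N) it stops when the force on the tool has changed by that much, and returns True; else False.
- r.goto_joints(angles): joint-space move.
- r.open_jaws() and r.grab(): open the fingers fully, or close them until they stop; the grip force is fixed at half the most.
- r.hold(seconds).
- kin.inverse_kinematics(position, orientation): joint angles nearest the present ones, or None.
- imaging.snapshot(name): name is "side" or "top"; returns the picture (400x640x3 uint8, red, green, blue); there is no depth.
- imaging.camera_params(name): a dict with "K" (3x3 intrinsics, pixels), "camera_from_world" (4x4, takes a point from world to camera coordinates). Camera axes: x right, y down, z forward; pixel columns grow to the right and rows downward; lengths in m; the calibration is good to about 2 mm. A picture is of the moment at which its call begins. camera_params takes no time and is no camera call.
A pose or a line that the arm cannot do raises r.MotionError and nothing moves.
- r.hand_in(): hands the job in, once; it reports no verdict.
Readings, each from a call of its own:
- telemetry.read_clock(): time.
- telemetry.read_q(): joint angles.
- telemetry.read_dq(): joint speeds.
- telemetry.read_joint_efforts(): joint torques, N m.
- telemetry.read_tool_pos(): TCP position.
- telemetry.read_orientation(): TCP orientation.
- telemetry.read_wrist_force(): force on the tool from outside, world axes, zero at the start.
- telemetry.read_moment(): the same for the moment, N m.
- telemetry.read_grip_width(): finger opening in m.
Only numpy, scipy, OpenCV 4.12 (cv2) and the standard library are available. Lean on these libraries where they do the work, as an engineer would, in place of code of your own. Each camera call takes 0.05 s, during which the arm holds its last target.

## Working session

There is one attempt and no reset: what is moved stays moved. The work goes in short steps, each a Python script; the robot and the scene stay as the last script left them, time stands still between calls to the robot, and variables do not carry over. Pictures are saved under pics/ and viewed, and the job is handed in when it is done.

```bash
ls; mkdir -p pics
python3 - <<'E'
from bench import r, kin, imaging, telemetry
import cv2
for n in ("top","side"):
    im=imaging.snapshot(n); cv2.imwrite(f"pics/{n}0.png",im[:,:,::-1]); p=imaging.camera_params(n); print(n,p["K"],p["camera_from_world"])
print(telemetry.read_clock())
E
```

```text
pics
top [[454.50829669   0.         324.49217771]
 [  0.         454.50829669 197.97982258]
 [  0.           0.           1.        ]] [[-2.27546884e-02 -9.99737840e-01 -2.54450396e-03  7.49779011e-02]
 [-9.97391475e-01  2.28755294e-02 -6.84613449e-02  5.51356615e-01]
 [ 6.85016040e-02  9.80049981e-04 -9.97650525e-01  1.21813807e+00]
 [ 0.00000000e+00  0.00000000e+00  0.00000000e+00  1.00000000e+00]]
side [[441.61167881   0.         322.77975206]
 [  0.         441.61167881 195.39367873]
 [  0.           0.           1.        ]] [[ 0.98917345 -0.14672337 -0.00285337 -0.52287759]
 [-0.07845374 -0.51228428 -0.85522501  0.13592982]
 [ 0.12401976  0.84618973 -0.51824901  1.11534263]
 [ 0.          0.          0.          1.        ]]
0.1
```

View pics/top0.png

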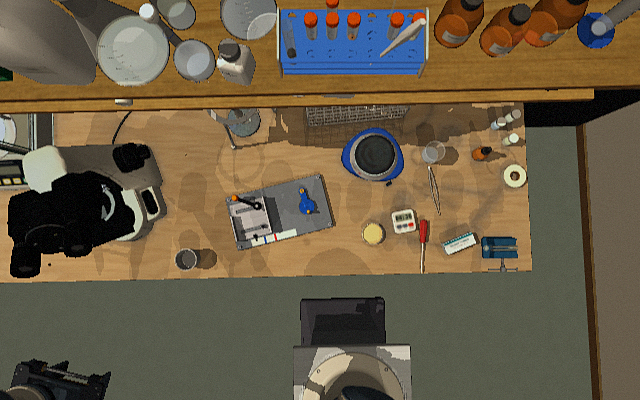

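View pics/side0.png

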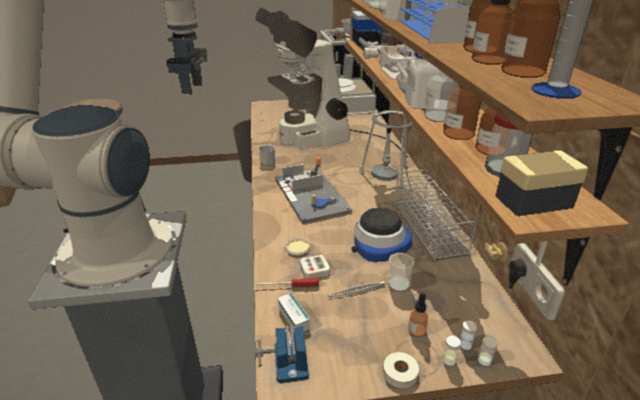

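The top view shows the jig at about (280,212), with the lever at (245,203), the blue cover at (307,200) and the strip at about (270,240). I'll zoom in there.

Run:
```python
import cv2
im=cv2.imread("pics/top0.png")[160:260,215:345]; cv2.imwrite("pics/top0z.png",cv2.resize(im,None,fx=6,fy=6,interpolation=cv2.INTER_CUBIC))
im=cv2.imread("pics/side0.png")[140:230,260:360]; cv2.imwrite("pics/side0z.png",cv2.resize(im,None,fx=6,fy=6,interpolation=cv2.INTER_CUBIC))
```

```text
(no output)
```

View pics/top0z.png

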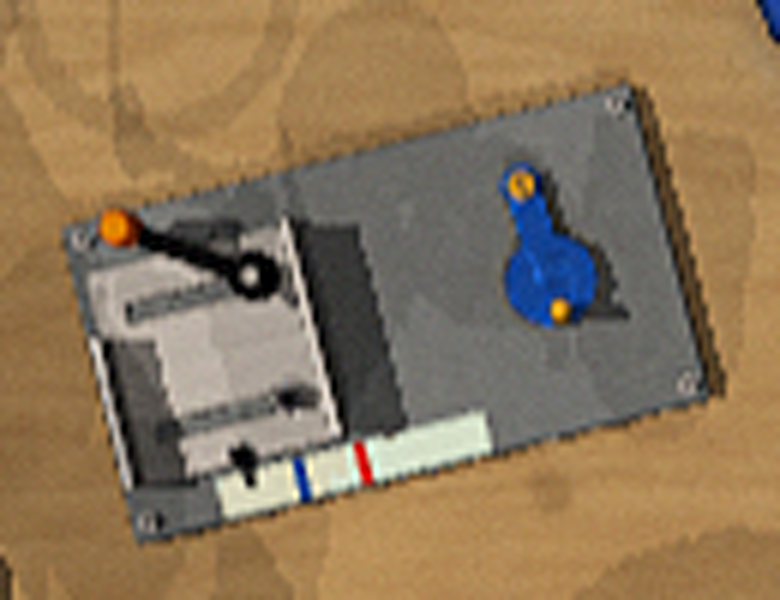

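View pics/side0z.png

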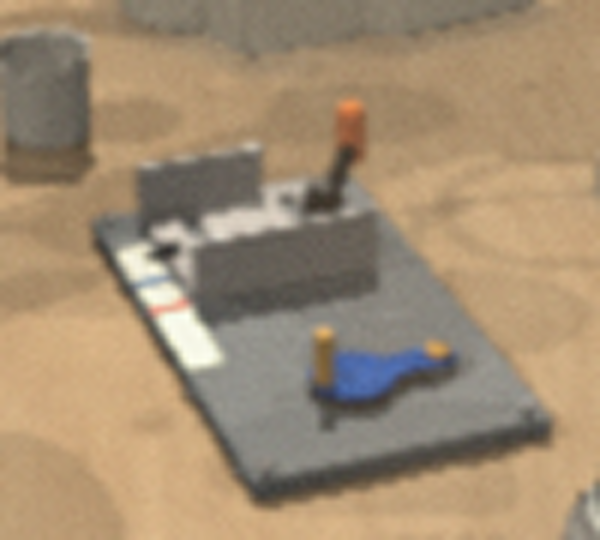

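The zoomed top view (6x, crop offset 215,160) shows:

| Feature | Zoomed pixel |
|---|---|
| Cover pin | (522,184) |
| Post | (561,310) |
| Lever axis | (255,275) |
| Orange handle | (119,228) |
| Pointer tip | (249,482) |
| Blue line | (303,480) |
| Red line | (364,463) |
| Lip | left edge, (97,340) to (132,487) |

Next I'll measure these as world points.

```bash
cat > h.py <<'E'
import numpy as np, cv2
from bench import r, kin, imaging, telemetry
def ray(n,uv):
    p=imaging.camera_params(n); T=np.array(p["camera_from_world"]); K=np.array(p["K"])
    d=T[:3,:3].T@np.linalg.solve(K,[uv[0],uv[1],1]); return -T[:3,:3].T@T[:3,3], d
def at(uv,z,n="top"):
    c,d=ray(n,uv); return c+d*(z-c[2])/d[2]
def proj(n,P):
    p=imaging.camera_params(n); q=np.array(p["K"])@(np.array(p["camera_from_world"])@[*P,1])[:3]; return q[:2]/q[2]
def z2p(u,v): return ((u+.5)/6+215-.5,(v+.5)/6+160-.5)
def cent(im,f,x0,x1,y0,y1):
    s=im[y0:y1,x0:x1].astype(float); R,G,B=s[...,0],s[...,1],s[...,2]
    w=np.clip(f(R,G,B),0,None); yy,xx=np.mgrid[y0:y1,x0:x1]; return np.array([(w*xx).sum(),(w*yy).sum()])/w.sum(), (w>0).sum()
E
python3 - <<'E'
from h import *
im=cv2.imread("pics/top0.png")[:,:,::-1]
for a in [(84,238),(616,103),(149,521),(687,383)]: print("screw",at(z2p(*a),.012)[:2])
s=[at(z2p(*a),.012)[:2] for a in [(84,238),(616,103),(149,521),(687,383)]]
for a,b in((1,0),(3,2)):
    d=s[b]-s[a]; print(np.linalg.norm(d),np.arctan2(-d[0],d[1]))
for a,b in((2,0),(3,1)):
    d=s[b]-s[a]; print(np.linalg.norm(d),np.arctan2(d[1],d[0]))
print("centre",np.mean(s,0))
red=cent(im,lambda R,G,B:(R-1.5*np.maximum(G,B)-15),270,282,230,245); blue=cent(im,lambda R,G,B:B-1.3*R-10,260,272,230,248)
print(red,at(red[0],.013),blue,at(blue[0],.013))
org=cent(im,lambda R,G,B:(R-G*1.5-40)*(B<80),226,245,190,205); print("handle",org,at(org[0],.07))
for n,a,z in(("pin",(522,184),.024),("post",(561,310),.048),("axis",(255,275),.051),("ptr",(249,482),.017),("lipA",(97,340),.042),("lipB",(132,487),.042)): print(n,at(z2p(*a),z))
E
```

```text
screw [0.55594188 0.32500686]
screw [0.6122856  0.08092496]
screw [0.42674626 0.29661282]
screw [0.48361253 0.05143732]
0.2505006780772344 0.22686545440641234
0.25168392470968526 0.22791115484961005
0.13227898369060936 0.21633624957227174
0.13200863180649738 0.2252772412781646
centre [0.51964657 0.18849549]
(array([275.12372517, 236.84299517]), np.int64(15)) [0.45049007 0.19902413 0.013     ] (array([264.82406512, 239.40006447]), np.int64(16)) [0.44419849 0.22713587 0.013     ]
handle (array([235.29310345, 198.09386973]), np.int64(16)) [0.55446418 0.29513029 0.07      ]
pin [0.57503284 0.12404789 0.024     ]
post [0.5166541  0.10665779 0.048     ]
axis [0.53507854 0.24132497 0.051     ]
ptr [0.44341913 0.25031053 0.017     ]
lipA [0.50827848 0.31323034 0.042     ]
lipB [0.44289148 0.29829805 0.042     ]
```

```bash
cat >> h.py <<'E'
from scipy.spatial.transform import Rotation as Ro
YAW=0.227; C=np.array([.5196,.1885])
RJ=np.array([[np.cos(YAW),-np.sin(YAW)],[np.sin(YAW),np.cos(YAW)]])
def w2j(p): return RJ.T@(np.array(p)[:2]-C)
def j2w(p,z): return np.array([*(C+RJ@np.array(p)),z])
def quat(phi_jig):   # tool down, tool y along jig direction phi
    f=phi_jig+YAW; z=np.array([0,0,-1.]); y=np.array([np.cos(f),np.sin(f),0]); return Ro.from_matrix(np.c_[np.cross(y,z),y,z]).as_quat()
E
python3 - <<'E'
from h import *
for n,uv,z in(("micro base L",(283,140),0),("micro base R",(350,140),0),("base mid",(320,147),0)): print(n,at(uv,z,"side"))
for u,v in((163,215),(150,240),(130,150),(110,270)): print("micro top",[at((u,v),z).round(3)[:2] for z in(0,.1,.2)])
print("shelf edge",[at((300,100),z).round(3) for z in (0,.2,.4)])
for n,a,z in(("pin",(522,184),.024),("post",(561,310),.048),("axis",(255,275),.051),("ptr",(249,482),.017),("lipA",(97,340),.042),("lipB",(132,487),.042)): print(n,w2j(at(z2p(*a),z)))
print("red",w2j((.45049,.19902)),"handle",w2j((.55446,.29513)),"blue",w2j((.4442,.22714)))
# two-view check of post
print(proj("side",at(z2p(561,310),.048)),"side seen",(323/6+260,332/6+140))
from bench import telemetry
print(Ro.from_quat(telemetry.read_orientation()).as_matrix().round(2))
for pos,ph in(((.22,.32,.25),None),):
  for ph in (0,np.pi/2,-np.pi/2,np.pi):
    print(ph,[np.round(kin.inverse_kinematics(p,quat(ph)),2) if kin.inverse_kinematics(p,quat(ph)) is not None else None for p in (np.array([.24,.36,.25]),j2w((0,-.05),.12),j2w((-.02,.16),.1),j2w((.08,.06),.12))])
E
```

```text
micro base L [0.46505148 0.60713369 0.        ]
micro base R [0.71784628 0.56798459 0.        ]
base mid [0.59582001 0.52318986 0.        ]
micro top [array([0.517, 0.509]), array([0.513, 0.473]), array([0.51 , 0.437])]
micro top [array([0.449, 0.545]), array([0.451, 0.506]), array([0.452, 0.467])]
micro top [array([0.701, 0.601]), array([0.682, 0.558]), array([0.664, 0.515])]
micro top [array([0.37 , 0.654]), array([0.378, 0.607]), array([0.386, 0.559])]
shelf edge [array([0.831, 0.125, 0.   ]), array([0.773, 0.115, 0.2  ]), array([0.715, 0.104, 0.4  ])]
pin [ 0.03950546 -0.07527412]
post [-0.02128936 -0.07907963]
axis [0.02697    0.04798626]
ptr [-0.06031572  0.07736976]
lipA [0.01704018 0.12407847]
lipB [-0.05002998  0.12424496]
red [-0.06496946  0.02580371] handle [0.05796337 0.09604907] blue [-0.06476954  0.05461791]
[312.98705037 195.2895407 ] side seen (313.8333333333333, 195.33333333333334)
[[-0.97  0.25 -0.  ]
 [ 0.25  0.97 -0.  ]
 [ 0.   -0.   -1.  ]]
0 [array([ 0.84,  0.18,  1.74, -0.  ,  1.23,  0.62]), array([ 0.15,  0.5 ,  1.64, -0.  ,  1.  , -0.08]), array([ 0.53,  0.56,  1.6 , -0.  ,  0.99,  0.3 ]), array([ 0.33,  0.61,  1.41, -0.  ,  1.12,  0.11])]
1.5707963267948966 [array([ 0.84,  0.18,  1.74, -0.  ,  1.23, -0.95]), array([ 0.15,  0.5 ,  1.64, -0.  ,  1.  , -1.65]), array([ 0.53,  0.56,  1.6 , -0.  ,  0.99, -1.27]), array([ 0.33,  0.61,  1.41, -0.  ,  1.12, -1.46])]
-1.5707963267948966 [array([ 0.84,  0.18,  1.74, -0.  ,  1.23,  2.19]), array([ 0.15,  0.5 ,  1.64, -0.  ,  1.  ,  1.49]), array([ 0.53,  0.56,  1.6 , -0.  ,  0.99,  1.87]), array([ 0.33,  0.61,  1.41, -0.  ,  1.12,  1.68])]
3.141592653589793 [array([ 0.84,  0.18,  1.74, -0.  ,  1.23, -2.52]), array([ 0.15,  0.5 ,  1.64, -0.  ,  1.  ,  3.06]), array([ 0.53,  0.56,  1.6 , -0.  ,  0.99, -2.84]), array([ 0.33,  0.61,  1.41, -0.  ,  1.12, -3.04])]
```

```bash
python3 - <<'E'
from h import *
def tri(a,b):
    c1,d1=ray("top",a);c2,d2=ray("side",b); A=np.c_[d1,-d2]; s=np.linalg.lstsq(A,c2-c1,rcond=None)[0]; p,q=c1+s[0]*d1,c2+s[1]*d2; return ((p+q)/2).round(3),np.linalg.norm(p-q).round(4)
print("cap centre",tri((375,155),(381,219)))
for z in(.05,.1): print(z,at((343,150),z).round(3),at((370,181),z).round(3),at((355,158),z).round(3))
E
python3 - <<'E'
import cv2
a=cv2.imread("pics/top0.png")[110:190,320:420];b=cv2.imread("pics/side0.png")[190:270,335:435]
cv2.imwrite("pics/hp.png",cv2.resize(cv2.hconcat([a,b]),None,fx=4,fy=4))
E
```

```text
cap centre (array([ 0.662, -0.073,  0.073]), np.float64(0.0053))
0.05 [0.678 0.01  0.05 ] [ 0.593 -0.06   0.05 ] [ 0.656 -0.022  0.05 ]
0.1 [0.669 0.012 0.1  ] [ 0.588 -0.055  0.1  ] [ 0.648 -0.018  0.1  ]
```

View pics/hp.png

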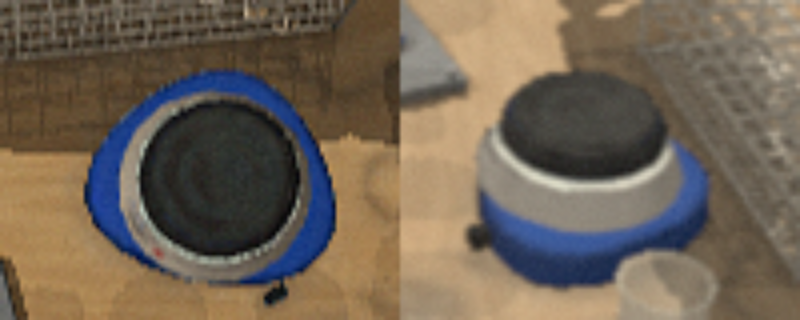

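The hotplate's centre is at about (0.66,-0.07) and its top at about z 0.08, so the gripper body at 0.11 or higher clears it. Now I'll push the cover.

```bash
cat >> h.py <<'E'
PIN=np.array([.0395,-.0753]); AX=np.array([.0270,.0488])
def cov(a,off): return PIN+.060*np.array([-np.cos(a),-np.sin(a)])-off*np.array([np.sin(a),-np.cos(a)])
def shot(name,x0=215,x1=345,y0=160,y1=260,s=6,n="top"):
    im=imaging.snapshot(n); cv2.imwrite(f"pics/{name}_full.png",im[:,:,::-1]); cv2.imwrite(f"pics/{name}.png",cv2.resize(im[y0:y1,x0:x1,::-1],None,fx=s,fy=s,interpolation=cv2.INTER_CUBIC)); return im
E
python3 - <<'E'
from h import *
r.grab(); print(telemetry.read_grip_width(),telemetry.read_clock())
r.move_straight([.24,.36,.22],velocity=.25)
r.move_ptp(j2w(cov(.06,.042),.12),quat(.06)); print(telemetry.read_clock())
print(r.move_straight(j2w(cov(.06,.042),.032),velocity=.1,guard=8), telemetry.read_tool_pos(),telemetry.read_wrist_force())
z=.032
for a in (.06,.3,.55,.8,1.0,1.2):
    g=r.move_straight(j2w(cov(a,.021),z),velocity=.06,orientation=quat(a),guard=12); print(a,g,telemetry.read_wrist_force().__repr__() if 0 else np.round(telemetry.read_wrist_force(),1),telemetry.read_clock())
    if g: break
p=cov(1.2,.05); r.move_straight(j2w(p,.032),velocity=.1); r.move_straight(j2w(p,.16),velocity=.2)
shot("c1"); print(telemetry.read_clock())
E
```

```text
0.0006316516586118697 1.4667
3.9833
False [0.50591292 0.14743376 0.0324834 ] [-1.10540133 -0.09768137  0.69520201]
0.06 False [ 0.4  0.1 -0.2] 5.5167
0.3 False [-0.7 -0.1  0.2] 5.9167
0.55 False [-0.6 -1.5 -0.3] 6.3333
0.8 False [-0.3 -0.2  0.5] 6.75
1.0 False [-0.8 -0.2  0.5] 7.1083
1.2 False [-1.1 -0.4 -1.1] 7.4667
8.75
```

View pics/c1.png

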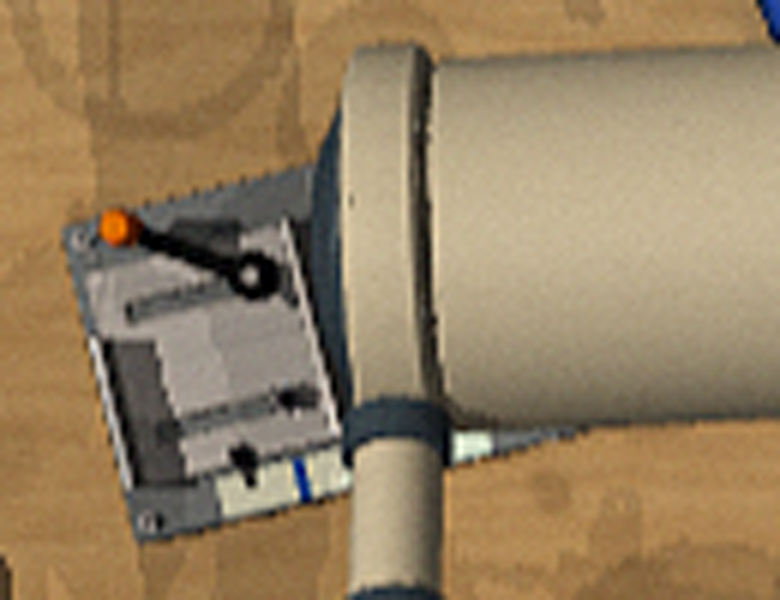

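The arm hides the cover in this view. I'll move to the start of the fence push and look from there with both cameras.

Run:
```python
from h import *
r.move_ptp(j2w((-.018,.162),.13),quat(0)); 
a=shot("c2"); b=shot("c2s",260,360,140,230,6,"side"); print(telemetry.read_clock())
x=cv2.imread("pics/c2.png");y=cv2.imread("pics/c2s.png"); x=cv2.resize(x,(400,308)); y=cv2.resize(y,(400,360)); x=cv2.copyMakeBorder(x,0,52,0,0,0); cv2.imwrite("pics/c2b.png",cv2.hconcat([x,y]))
```

```text
10.4167
```

View pics/c2b.png

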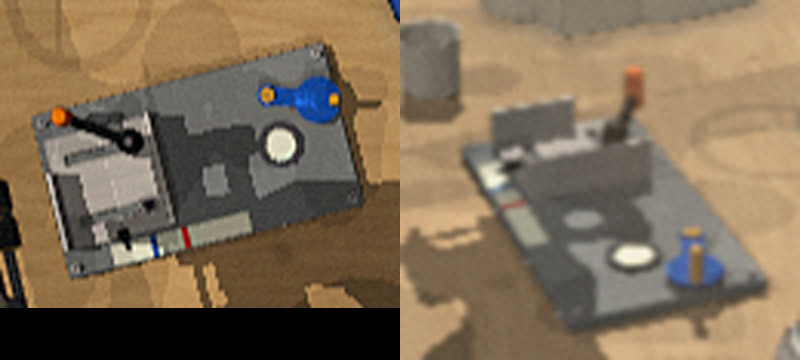

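The port is fully clear: the cover lies to the right, with its post beyond the pin in jig -y. Next I'll push the fence about 45 mm, then look before the final approach.

Run:
```python
from h import *
print(r.move_straight(j2w((-.018,.162),.026),velocity=.12,guard=8),np.round(telemetry.read_wrist_force(),1))
for y in (.145,.138,.120,.095):
    g=r.move_straight(j2w((-.018,y),.026),velocity=.05,guard=20); print(y,g,np.round(telemetry.read_wrist_force(),1),w2j(telemetry.read_tool_pos()),telemetry.read_clock())
    if g: break
a=shot("f1"); b=shot("f1s",260,360,140,230,6,"side")
x=cv2.imread("pics/f1.png");y=cv2.imread("pics/f1s.png"); x=cv2.resize(x,(400,308)); y=cv2.resize(y,(400,360)); x=cv2.copyMakeBorder(x,0,52,0,0,0); cv2.imwrite("pics/f1b.png",cv2.hconcat([x,y]))
```

```text
False [-0.1 -0.1  0.6]
0.145 False [-0.7  0.1  0.3] [-0.01793914  0.14463151] 11.925
0.138 False [ 0.3 -0.3 -0.2] [-0.01802616  0.13768213] 12.2167
0.12 False [-0.3  0.3 -0. ] [-0.01795704  0.11953538] 12.725
0.095 False [-0.5 -0.4 -0.5] [-0.01805237  0.09469584] 13.375
```

View pics/f1b.png

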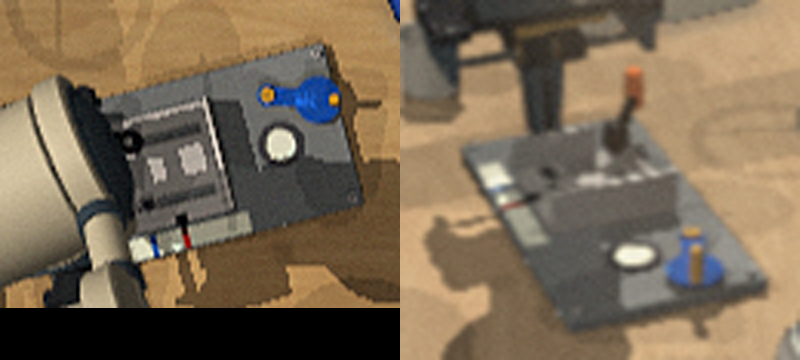

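Run:
```python
from h import *
print(telemetry.read_clock())
im=imaging.snapshot("top"); cv2.imwrite("pics/f2.png",cv2.resize(im[220:250,255:300,::-1],None,fx=16,fy=16,interpolation=cv2.INTER_NEAREST))
cv2.imwrite("pics/f2_full.png",im[:,:,::-1])
```

```text
13.475
```

View pics/f2.png

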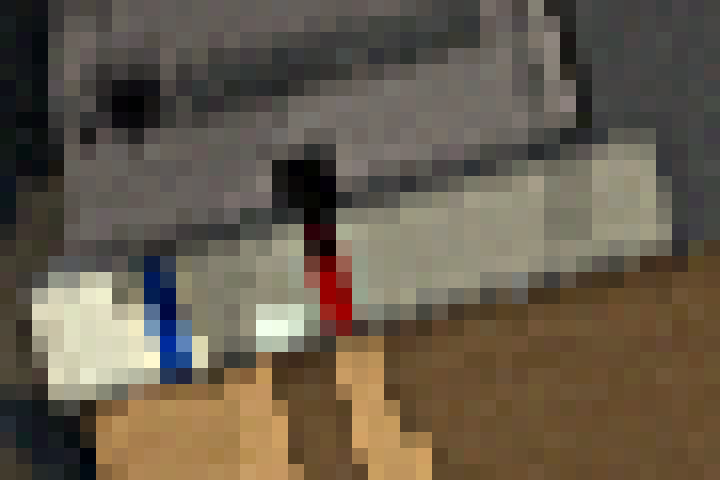

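View pics/f1.png

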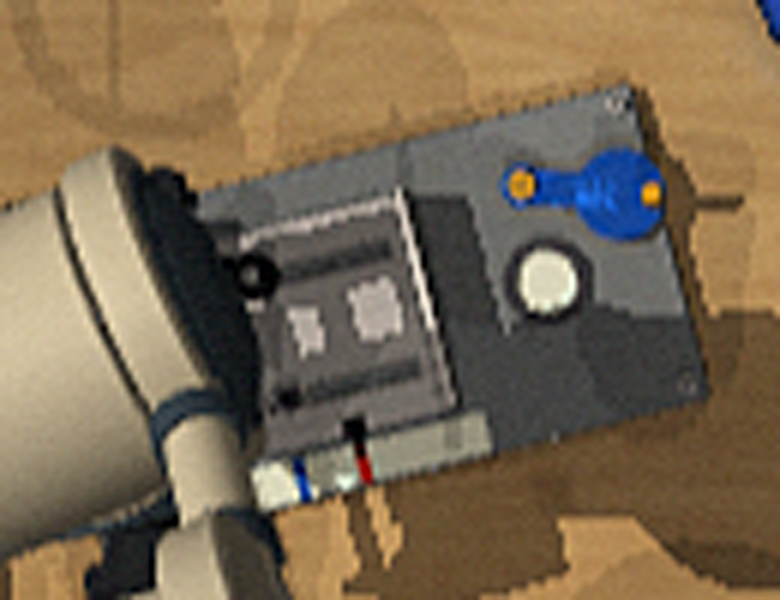

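The pointer already looks as if it sits on the red line, further than planned. In the 16x crop, the tip is at about (320,235) and the red line runs from (320,255) to (345,325). I'll measure the offset subpixel, using the red channel because only the black pointer is dark in it.

Run:
```python
from h import *
a=cv2.imread("pics/f1_full.png")[:,:,::-1].astype(float); b=cv2.imread("pics/f2_full.png")[:,:,::-1].astype(float)
o=cv2.imread("pics/top0.png")[:,:,::-1].astype(float)
print(b[229:242,270:281,0].astype(int))
print((b[229:242,270:281,1]).astype(int))
print(np.abs(a-b)[225:245,260:285].max())
e=np.array([at(proj("top",[.45049,.19902,.013])+d,.013) for d in((0,0),(1,0))]); print("mm/px along jig y",(w2j(e[1])-w2j(e[0]))*1e3)
for v in range(233,237):
    bg=np.median(b[v,270:282,0]); w=np.clip(100-b[v,271:279,0],0,None); u=(w*np.arange(271,279)).sum()/max(w.sum(),1); print(v,u,(w2j(at((u,v),.016))[1]-.0258)*1e3)
for v in range(233,242): # red in original, per row
    for im,nm in((o,'o'),(b,'b')):
        w=np.clip(im[v,271:280,0]-1.6*im[v,271:280,1]-10,0,None)
        if w.sum()>30: u=(w*np.arange(271,280)).sum()/w.sum(); print(nm,v,u.round(2),w2j(at((u,v),.013))[1]*1e3)
for v in range(238,242): # pointer original
    w=np.clip(120-o[v,252:261,0],0,None)
    if w.sum()>0: u=(w*np.arange(252,261)).sum()/w.sum(); print("ptr0",v,u,w2j(at((u,v),.016))[1]*1e3)
```

```text
[[ 97  87  96  80  45  61 128 120 120 127 124]
 [102 112  21   1   3  33 134 130 104 102  87]
 [109 131  26  10   0   4 103  89  59  67  48]
 [112 115  36  11   7   0  45  71  76  87 119]
 [ 58  68  41  51   4  21 127 128 136 132 156]
 [ 77  80 121 138  43  43 169 163 151 148 147]
 [139 126 164 169  42  13 161 154 149 147 145]
 [138 155 153 155 111  96 155 147 149 146 145]
 [121 149 142 151 156 152 137 152 149 148 152]
 [141 145 141 143 146 152 135 150 159 151 160]
 [146 204 198 205 147 156 160 138 129 107 118]
 [152 242 241 213 126 101 113  64  93  64  81]
 [119 177 181 121  82  59 135 131 147  85  89]]
[[ 96  81  91  74  47  59 120 114 114 119 115]
 [ 96 105  21   0   5  28 126 121  96  99  80]
 [104 123  25   7   0   0  95  85  62  65  48]
 [103 105  34  12   8   0  46  70  74  86 119]
 [ 63  71  45  52   2  22 127 125 132 129 153]
 [ 81  79 120 138   0  12 174 160 148 147 142]
 [136 125 159 171  28   0 139 153 144 143 143]
 [136 151 148 160  61   0  95 155 147 145 143]
 [118 143 142 156  97   0  54 159 147 145 147]
 [138 140 136 144 139   0   8 164 156 145 158]
 [143 211 207 218 
[... 154 characters left out ...]
3471  -2.63626954]
233 273.415873015873 1.6723927783244692
234 273.9776119402985 0.8432232077057594
235 274.6 -0.14523843861196165
236 275.0 -0.5484629448140981
o 234 274.33 26.05577030750665
b 234 274.29 26.143889357895663
o 235 274.67 25.80613144989515
o 236 274.94 25.74067418979001
b 236 274.96 25.68585303411213
o 237 275.16 25.802015065778285
b 237 275.22 25.64983986978257
o 238 275.44 25.718607116744824
b 238 275.44 25.7227877555216
o 239 275.7 25.6958350914662
b 239 275.64 25.855459793112644
o 240 275.93 25.73213925119498
b 240 276.0 25.551008443964026
ptr0 238 254.8862745098039 79.44315268648677
ptr0 239 256.01724137931035 77.10969517659467
ptr0 240 256.2258064516129 77.20215874736029
```

Pointer minus red line is about 0 ± 1 mm. But f1 and f2 differ somewhere, so I need to check that the fence is at rest.

Run:
```python
from h import *
def ptr(b,v): 
    w=np.clip(100-b[v,271:279,0].astype(float),0,None); return (w*np.arange(271,279)).sum()/max(w.sum(),1)
ims=[cv2.imread(f"pics/{n}_full.png")[:,:,::-1] for n in("f1","f2")]
r.hold(.4); ims.append(imaging.snapshot("top")); cv2.imwrite("pics/f3_full.png",ims[-1][:,:,::-1]); print(telemetry.read_clock())
for im in ims: print([round(ptr(im,v),2) for v in(233,234,235)])
for i in(0,1):
    d=np.abs(ims[i].astype(int)-ims[2])[225:245,255:290].max(2); print(d.max(),np.argwhere(d>25)[:8].tolist())
print(np.round(telemetry.read_wrist_force(),1),w2j(telemetry.read_tool_pos()))
```

```text
13.975
[np.float64(273.36), np.float64(273.93), np.float64(274.62)]
[np.float64(273.42), np.float64(273.98), np.float64(274.6)]
[np.float64(273.4), np.float64(273.99), np.float64(274.64)]
87 [[0, 3], [13, 7], [14, 7], [14, 10], [15, 10], [15, 16], [16, 2], [16, 16]]
22 []
[-0.3  0.2  0.1] [-0.01800981  0.09504296]
```

The fence is at rest on the line. Now I'll back off and turn the lever.

Run:
```python
from h import *
r.move_straight(j2w((-.018,.125),.026),velocity=.1); r.move_straight(j2w((-.018,.125),.13),velocity=.2)
def lp(b,off): return AX+.060*np.array([np.cos(b),np.sin(b)])+off*np.array([-np.sin(b),np.cos(b)])
b0=.99
r.move_ptp(j2w(lp(b0,.042),.11),quat(b0-np.pi/2))
print(telemetry.read_q(),telemetry.read_clock())
print(r.move_straight(j2w(lp(b0,.042),.056),velocity=.1,guard=8),np.round(telemetry.read_wrist_force(),1))
for b in (.99,.8,.6,.4,.2,0,-.2,-.35,-.45,-.5):
    g=r.move_straight(j2w(lp(b,.0215),.056),velocity=.06 if b>-.3 else .03,orientation=quat(b-np.pi/2),guard=12); print(b,g,np.round(telemetry.read_wrist_force(),1),telemetry.read_clock())
    if g: break
r.hold(.2); print(np.round(telemetry.read_wrist_force(),1))
shot("l1"); shot("l1s",260,360,140,230,6,"side")
x=cv2.imread("pics/l1.png");y=cv2.imread("pics/l1s.png"); x=cv2.resize(x,(400,308)); y=cv2.resize(y,(400,360)); x=cv2.copyMakeBorder(x,0,52,0,0,0); cv2.imwrite("pics/l1b.png",cv2.hconcat([x,y]))
```

```text
[4.46008411e-01 5.79603317e-01 1.51531770e+00 2.81301107e-05
 1.04900794e+00 7.96623386e-01] 15.7083
False [-0.5  0.5  0.9]
0.99 False [-0.1 -0.3  0.6] 16.8917
0.8 False [0.1 0.3 0.2] 17.2417
0.6 False [-0.8 -0.3 -0.1] 17.6
0.4 False [-0.8  0.2  0. ] 17.9583
0.2 False [-0.2 -1.4  0.2] 18.3167
0 False [-0.5  0.1  0.7] 18.675
-0.2 False [-0.7 -0.1 -0.8] 19.0333
-0.35 False [-0.6  0.1  0.2] 19.5
-0.45 False [ 0.1  0.1 -0.1] 19.8583
-0.5 False [-0.2  3.   0.5] 20.1167
[-1.2  3.4 -0.5]
```

View pics/l1b.png

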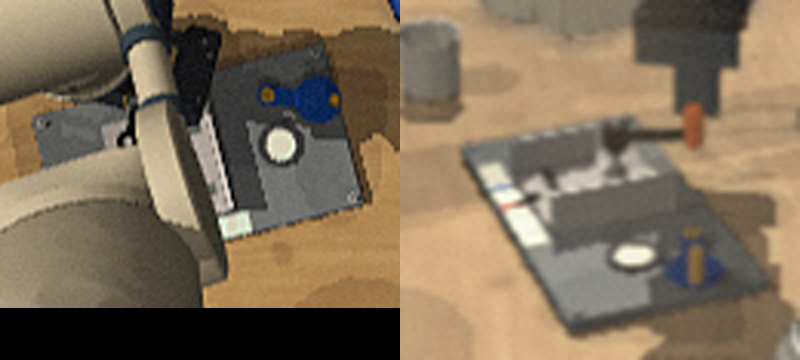

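The lever has turned round and contact is only about 3 N. I'll press a little further until I feel the stop, then back off and look.

Run:
```python
from h import *
def lp(b,off): return AX+.060*np.array([np.cos(b),np.sin(b)])+off*np.array([-np.sin(b),np.cos(b)])
for b in (-.53,-.56,-.6,-.65):
    g=r.move_straight(j2w(lp(b,.0215),.056),velocity=.02,guard=10); print(b,g,np.round(telemetry.read_wrist_force(),1),telemetry.read_clock())
    if g: break
r.hold(.2); print(np.round(telemetry.read_wrist_force(),1))
r.move_straight(j2w(lp(-.5,.05),.056),velocity=.06); r.move_straight(j2w(lp(-.5,.05),.2),velocity=.2)
r.move_ptp([.24,.36,.25],quat(-np.pi/2)); print(telemetry.read_clock())
shot("e1"); shot("e1s",260,360,140,230,6,"side")
```

```text
-0.53 False [-1.7 14.8 -1.1] 20.6667
-0.56 False [-3.4 27.  -3. ] 20.9167
-0.6 True [-0.5 14.9 -1. ] 21.125
[-0.7 14.8  1. ]
24.2667
```

View pics/e1.png

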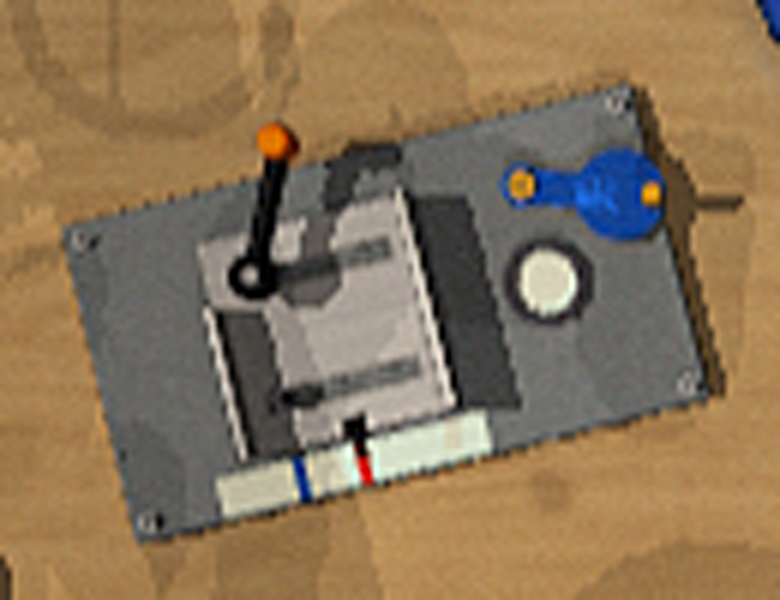

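In the clear view the pointer is on the red line at (358,450), the lever points up to a handle at (279,142), and the port is open. Now I'll measure all three and check the bystanders for movement.

Run:
```python
from h import *
b=cv2.imread("pics/e1_full.png")[:,:,::-1].astype(float)
for v in range(233,237):
    w=np.clip(100-b[v,271:279,0],0,None); u=(w*np.arange(271,279)).sum()/max(w.sum(),1); print(v,u.round(2),"ptr-red mm",(w2j(at((u,v),.016))[1]-.02575)*1e3)
org=cent(b,lambda R,G,B:(R-G*1.5-40)*(B<80),250,275,175,195); h=w2j(at(org[0],.07)); d=h-AX; print("handle",h,np.linalg.norm(d),"theta",np.pi/3-np.arctan2(d[1],d[0]))
po=w2j(at(z2p(651,193),.048)); d=po-PIN; print("cover",np.linalg.norm(d),np.arctan2(-d[1],-d[0]))
o=cv2.imread("pics/top0.png")[:,:,::-1].astype(float)
for n,(x0,x1,y0,y1) in dict(dish=(358,390,218,250),timer=(388,420,205,236),driver=(412,436,215,275),box=(438,482,228,258),forceps=(424,444,160,220),beaker=(418,450,138,168),cup=(172,220,245,273)).items():
    print(n,np.abs(o-b)[y0:y1,x0:x1].max(2).mean().round(1))
```

```text
233 274.1 ptr-red mm -0.06773348354433689
234 274.71 ptr-red mm -1.0318856360108688
235 275.0 ptr-red mm -1.1474936550203776
236 0.0 ptr-red mm 723.9295953292594
handle [0.07981781 0.02234318] 0.05907355320683193 theta 1.5115706318718993
cover 0.05878475443502219 1.2174926613375694
dish 4.7
timer 4.6
driver 4.9
box 4.7
forceps 4.8
beaker 5.0
cup 5.9
```

The lever is at 1.51 rad (the stop), the cover at 1.22 rad, and the bystanders haven't moved. The pointer reads about 0.5 mm lower than before, possibly because of lighting. I'll cross-check it before handing in.

Run:
```python
from h import *
E={n:cv2.imread(f"pics/{n}_full.png")[:,:,::-1].astype(float) for n in("f3","e1")}
for n,b in E.items():
    print(n)
    for v in range(230,236):
        s=b[v,269:280,0]; bg=np.percentile(s,80); w=np.clip(.75-s/bg,0,None) if 1 else 0; print(v,s.astype(int),((w*np.arange(269,280)).sum()/w.sum()).round(2))
cv2.imwrite("pics/e1sz.png",cv2.resize(cv2.imread("pics/e1s_full.png")[170:205,270:310],None,fx=16,fy=16,interpolation=cv2.INTER_CUBIC))
```

```text
f3
230 [ 91  96 109  26   0  10  21 140 129 105 104] 273.51
231 [ 98 116 138  26   9   5   1 100  90  67  71] 273.86
232 [119 108 113  37  12  10   4  51  63  83  77] 274.17
233 [ 90  71  69  36  53   3  22 127 133 132 135] 273.02
234 [ 49  78  80 123 140  33  41 170 155 151 151] 272.28
235 [101 140 138 162 163  50  11 162 154 148 147] 274.04
e1
230 [143 178 196  48   0   0  16 220 213 160 165] 273.56
231 [155 184 220  54   3  18   8 158 139 101 114] 273.9
232 [175 135 183  57  11  12   2  31  96 136 138] 274.2
233 [121  79 108  68 100   8  16 186 195 203 191] 272.92
234 [ 51 125 136 190 209  75  39 209 229 216 217] 272.29
235 [156 203 198 229 235 102   0 135 226 216 212] 274.6
```

View pics/e1sz.png

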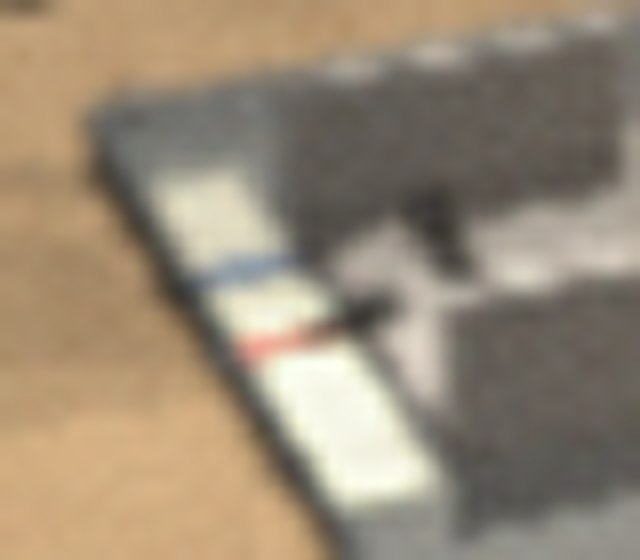

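The fence didn't move during clamping: the normalised rows match within 0.05 px, except the tip row, which mixes with the red line. In the side view the pointer, at about (340,320), runs straight into the red line at (280,345). The arm is clear, so I'm handing in.

Run:
```python
from h import *
r.hold(.3); print(np.round(telemetry.read_dq(),3),telemetry.read_clock()); r.hand_in()
```

```text
[ 0.004 -0.004  0.001 -0.001 -0.001  0.001] 24.6667
the job is handed in; nothing more can be done
```

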